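Load the repaired power module into the test dock

TASK

Put the repaired power module, the one with the green tag, into the pocket of the blue test dock so that it lies flat inside the pocket and its end holds the yellow presence-switch lever down, then let go. Set it down rather than dropping it, and leave the red-tagged module where it stands.

Things in the scene. Friction and masses are not known exactly. Their poses are not given: they have to be found in the camera images.
- green_module: The repaired power module: oblong aluminium case with dark fins and a green tag in the middle of its top. 100 mm long (its x), 44 mm wide (its y), 50 mm tall (its z), about 0.35 kg; plain flat sides, to be gripped across its 44 mm width. Its origin is the centre of its underside. It starts upright on the bench and may go in either way round.
- red_module: The faulty module, alike in every way but for its red tag: 100 mm long (its x), 44 mm wide (its y), 50 mm tall (its z), about 0.35 kg; plain flat sides, to be gripped across its 44 mm width. Its origin is the centre of its underside. Leave it alone.
- dock: The test dock, fixed on the bench: blue plate 150 (x) by 96 (y) by 18 mm with white walls, 6 mm thick and 12 mm high, round a pocket 120 (x) by 66 mm (y) inside, centred on it. The pocket floor is the plate's top, 18 mm above the origin (centre of the underside, on the bench; z up). A module goes in centred, its length along x, with 10 mm to spare all round. A slot in the floor takes the lever.
- lever (a joint): Presence switch in the dock: yellow lever, 55 mm, hinged across the dock at x -22, y 0, 10 mm above the bench, rising towards the dock's +x; its orange roller is at x +30 mm, top 16 mm above the pocket floor. Value in rad: 0 unpressed, grows as it is pressed down, about 0.30 under a flat module, 0.36 at the stop. A light spring (under 1 N at the roller): a module's weight holds it down.

How it is judged (in metres and radians):
At the end, for the whole second after the job is handed in: The green-tagged module rests upright and flat on the pocket floor of the dock (within 5 mm in height, 0.09 rad of level), inside the pocket walls (within 15 mm of the dock's centre each way, lengthwise within 0.3 rad), at rest, holding the lever pressed beyond 0.23 rad (value of joint lever above 0.23 rad and x of green_module in the frame of dock between -0.015 and 0.015 m and y of green_module in the frame of dock between -0.015 and 0.015 m and z of green_module in the frame of dock between 0.013 and 0.023 m and angle between green_module's own z axis and vertical below 0.09 rad and angle between the x axis of green_module and the x axis of dock, either way round below 0.3 rad and linear speed of green_module below 0.03 m/s); the robot touches nothing.
It fails at once if the red-tagged module is moved by more than 20 mm (distance of red_module from where it was at the start of the episode above 0.02 m).
It fails at once if the green-tagged module is dropped (falls freely, untouched by the fingers, faster than 0.6 m/s) (linear speed of green_module above 0.6 m/s and contact force between the fingers and green_module below 0.01 N).
It also fails if it takes over 45 s, if anything falls off the work surface, if the arm or the gripper's body presses on something with over 40 N, if the wrist force passes 120 N, or if a joint passes its speed limit or range.

ROBOT

A 7-joint arm with a two-finger parallel gripper is mounted at the origin on the work surface. World frame = base frame: x ahead of the robot, y to its left, z up, the work surface at z = 0. Lengths are in mm, angles in rad, forces in N, time in s.
With the tool pointing down it reaches from about 400 to 875 mm from the base axis. Payload 4.4 kg.
Tool frame: the origin (TCP) lies at the very end of the fingers, on their centre line; the grasp point (between the pads) lies ctrl.grip_depth behind it (ctrl.grip_depth is the distance from the TCP to the grasp point, in mm); y points along the fingers, x is the direction in which the jaws open and shut, and the axes are right-handed (so a half turn about y gives the same grasp; the last joint's range is limited). The gripper opens to 85 mm and grips with 20 to 120 N. Pads are 22 mm wide; open, the fingers measure 114 mm over their backs; the gripper's body (76 mm by 85 mm) begins 54 mm behind the grasp point. The pads swing forward as they close: fully open they stand 13 mm farther back than shut.
Start: joints at [1.136, 0.628, 0.038, 1.517, -0.027, 0.996, -0.02], TCP at [234.352, -606.298, 207.813] pointing down, gripper open.
Joint ranges: [-3.06, 3.06], [-0.37, 2.12], [-1.25, 1.32], [0.18, 2.47], [-1.1, 4.24], [0.23, 1.98], [-2.94, 2.94]. Speed limits (rad/s): [2.57, 2.57, 3.14, 3.14, 3.14, 3.14, 3.14].

INTERFACE

Orientations are given as [roll, pitch, yaw] about the fixed x, y, z axes, in that order (R = Rz(yaw) Ry(pitch) Rx(roll)).
In Python, from cell import ctrl gives the robot as it stands.
- The arm moves only by the tool apply_moves, never from a script. Its argument "motion" is a list of rows, each a list of 5 numbers: the shift along the tool's x, y, z in cm, then the turn about the tool's y in rad, then the finger opening in cm, from 0 to 8.54. In form: [[tx, ty, tz, roll, hand], ...]. A call has 1 to 20 rows; each row is the pose to reach, as a shift and turn from the pose commanded when the call began, along the tool's axes at that moment; what a row does not reach only later rows make up. A row lasts 1/8 s, in which the tool goes at most 62.5 mm and 10.7 degrees, less where a joint would pass 70% of its speed; a pose out of reach is approached as far as the arm can. A call with a gripper value outside its range is refused whole. The fingers move at their own pace and stop on an object; the grip force is fixed at half the most. Time passes only in rows, so rows that repeat a pose let the fingers close. It gives the time, the measured TCP pose, the force and the opening at its end, in the units of the state.
- ctrl.read_state(): the state, without advancing time (a new reading comes with each control period).
- ctrl.get_image(name): name is "side" or "top"; returns a dict with "image" (400x640x3 uint8, red, green, blue), "vfov" (degrees; the focal length in pixels is half the picture's height over the tangent of half this angle, whatever the lens; pixels are square), "cx", "cy" (the principal point, pixels), "extrinsics" (4x4, takes a point from world to camera coordinates). Camera axes: x right, y up, looking along -z (the intrinsics and any distortion apply to the point x, -y, -z); pixel columns grow to the right and rows downward; lengths in mm; the calibration is good to about 2 mm. A picture is of the moment at which its call begins. There is no depth.
- ctrl.finish_job(): hands the job in, once; it reports no verdict.
Trained networks look in a picture, given as the dict that the camera call returned (one of the last four; its "shot" number tells which), for a name from the list of things; names that differ only in an ending like _2 or _b are one class to them, and where a whole thing is asked for, a point or a joint stands for the part that bears it (a point fixed in the world has none). Each returns a list of dicts, best first, with "confidence" (0 to 1); they miss things now and then, are a little off and sometimes report something else, mostly with a low value. They report only what shows in the picture. A call takes as long as a camera call.
- ctrl.search_frame(picture, query): "location" ([x, y, z] in mm, in world coordinates, good to about 4 mm: the middle of the surface that is visible of it).
- ctrl.mark_of(picture, query): "location" ([x, y, z] in mm, in world coordinates, good to about 4 mm: a listed point, or the origin of a listed thing).
The state is a dict: "clock": time; "qpos": joint angles; "qd": joint speeds; "tau": joint torques, N m; "eef_pos": TCP position; "tool_rot": TCP orientation; "force": force on the tool from outside, world axes, zero at the start; "torque": the same for the moment, N m; "width": finger opening in mm.
Only numpy, scipy, OpenCV 4.12 (cv2) and the standard library are available. Lean on these libraries where they do the work, as an engineer would, in place of code of your own. Each camera call takes 0.05 s, during which the arm holds its last target.

## Working session

There is one attempt and no reset: what is moved stays moved. The work goes in short steps, Python scripts to look and compute and a tool call to move; the robot and the scene stay as the last step left them, time stands still between calls to the robot, and variables do not carry over. Pictures are saved under pics/ and viewed, and the job is handed in when it is done.

Besides the shell and the picture viewer there is one more tool, called after "Emit:" by a JSON object that holds its "method" and its "body", one argument or row to a line. apply_moves: Moves the arm, as the interface text tells. Its arguments: {"type":"object","properties":{"motion":{"type":"array","items":{"type":"array","items":{"type":"number"}}}},"required":["motion"]}

```bash
mkdir -p pics; ls
cat > h.py <<'E'
import numpy as np, cv2
from cell import ctrl
from scipy.spatial.transform import Rotation as R
def proj(p,d):
    P=np.atleast_2d(p); E=np.array(d["extrinsics"]); c=(E[:3,:3]@P.T).T+E[:3,3]
    f=200/np.tan(np.radians(d["vfov"])/2)
    return np.c_[d["cx"]+f*c[:,0]/-c[:,2], d["cy"]+f*-c[:,1]/-c[:,2]]
def ray(uv,z,d):
    E=np.array(d["extrinsics"]); f=200/np.tan(np.radians(d["vfov"])/2)
    r=E[:3,:3].T@np.array([(uv[0]-d["cx"])/f,-(uv[1]-d["cy"])/f,-1]); o=-E[:3,:3].T@E[:3,3]
    return o+r*(z-o[2])/r[2]
def save(d,n): cv2.imwrite("pics/"+n,cv2.cvtColor(np.array(d["image"]),cv2.COLOR_RGB2BGR))
E
python3 - <<'E'
from h import *
s=ctrl.read_state(); print({k:s[k] for k in("clock","eef_pos","tool_rot","force","width")},ctrl.grip_depth)
for n in("top","side"):
    d=ctrl.get_image(n); save(d,n+"1.png"); print(n,d["vfov"],d["cx"],d["cy"],[k for k in d if k!="image"], np.round(d["extrinsics"],3).tolist())
    for q in("green_module","red_module","dock","lever"):
        for f in(ctrl.search_frame,ctrl.mark_of):
            for r in f(d,q)[:2]:
                l=np.array(r["location"]);print(f.__name__,q,round(r["confidence"],2),l.round(1),proj(l,d).round(),{k:v for k,v in r.items() if k not in("location","confidence")})
E
```

```text
pics
{'clock': 0.0, 'eef_pos': array([ 234.13517745, -605.66837867,  206.90222479]), 'tool_rot': array([-1.5707918 ,  0.00184582, -1.20198625]), 'force': array([ 0.0764961 , -0.71959174,  0.99357635]), 'width': 85.36635784072031} 18.700000000000003
top 53.83778321811231 320.79129749404 200.9206119227917 ['vfov', 'cx', 'cy', 'extrinsics', 'shot'] [[0.001, -1.0, -0.001, 20.114], [0.998, 0.001, 0.071, -533.541], [-0.071, -0.001, 0.998, -899.604], [0.0, 0.0, 0.0, 1.0]]
call green_module 0.61 [ 490.2 -293.3   56.3] [[462. 219.]] {}
call green_module 0.41 [463.1 256.1  49.4] [[216. 231.]] {}
call green_module 0.79 [ 489.5 -300.7    6.4] [[457. 220.]] {}
call red_module 0.89 [461.7 254.9  46.6] [[217. 232.]] {}
call red_module 0.3 [577.6  33.5  18.2] [[315. 182.]] {}
call red_module 0.73 [ 4.621e+02  2.611e+02 -3.000e-01] [[219. 232.]] {}
call dock 0.59 [580.8  31.2  13.7] [[316. 181.]] {}
call dock 0.86 [ 5.782e+02  3.340e+01 -5.000e-01] [[315. 183.]] {}
call dock 0.63 [ 494.3 -301.6    3.8] [[457. 218.]] {}
call lever 0.45 [584.9  33.9  25.5] [[315. 179.]] {}Traceback (most recent call last):
  File "<stdin>", line 7, in <module>
ValueError: it knows: dock, green_module, red_module
```

Run:
```python
from h import *
for n in("side","top"):
    d=ctrl.get_image(n); save(d,n+"1.png"); print(n,d["vfov"],d["cx"],d["cy"], np.round(d["extrinsics"],3).tolist())
    for q in("green_module","red_module","dock"):
        for f in(ctrl.search_frame,ctrl.mark_of):
            for r in f(d,q)[:2]:
                l=np.array(r["location"]);print(f.__name__,q,round(r["confidence"],2),l.round(1),proj(l,d).round())
```

```text
side 52.89448139572939 314.58643584011173 200.08009277769645 [[0.991, -0.13, 0.005, -540.154], [0.067, 0.541, 0.839, -100.483], [-0.112, -0.831, 0.545, -987.003], [0.0, 0.0, 0.0, 1.0]]
call green_module 0.87 [ 484.8 -314.3   44.8] [[305. 307.]]
call green_module 0.22 [463.9 242.6  33.8] [[278. 170.]]
call green_module 0.89 [ 488.3 -300.4   -4.9] [[306. 319.]]
call red_module 0.7 [463.3 261.3   0.6] [[278. 177.]]
call dock 0.93 [577.8  17.2  15.7] [[326. 215.]]
call dock 0.22 [588.8  32.7  25.6] [[329. 208.]]
call dock 0.85 [583.2  31.4   4.8] [[327. 215.]]
top 53.83778321811231 320.79129749404 200.9206119227917 [[0.001, -1.0, -0.001, 20.114], [0.998, 0.001, 0.071, -533.541], [-0.071, -0.001, 0.998, -899.604], [0.0, 0.0, 0.0, 1.0]]
call green_module 0.79 [ 491.6 -296.1   52.4] [[462. 219.]]
call green_module 0.24 [580.5  33.1  15.5] [[315. 181.]]
call green_module 0.93 [ 490.4 -300.1    3.5] [[456. 220.]]
call red_module 0.85 [462.2 255.   50.1] [[216. 232.]]
call red_module 0.74 [459.9 260.8  -2.1] [[219. 232.]]
call dock 0.73 [580.4  34.5  18.7] [[315. 181.]]
call dock 0.73 [ 5.781e+02  3.190e+01 -5.000e-01] [[316. 183.]]
call dock 0.44 [459.5 258.7  -3.9] [[221. 233.]]
```

View pics/top1.png

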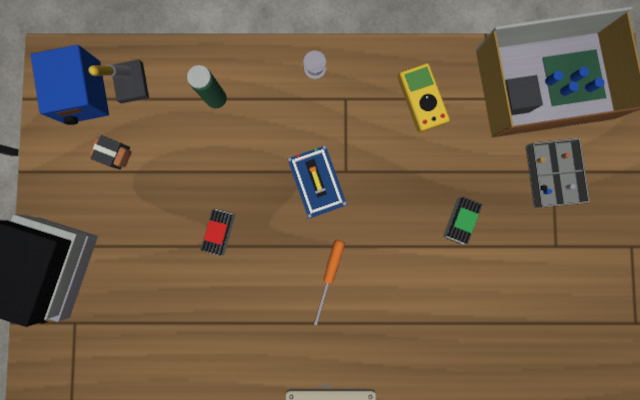

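View pics/side1.png

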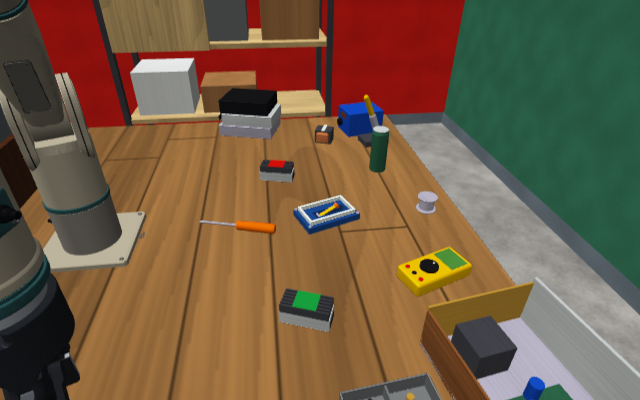

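The top view shows the green module at about (463,220), the red one at (217,232) and the dock at (317,181), tilted. The network results agree with this. Next I'll get the yaws and refined centres.

Run:
```python
from h import *
d=ctrl.get_image("top"); im=np.array(d["image"]); 
big=np.hstack([cv2.resize(im[y-45:y+45,x-45:x+45],(390,390),interpolation=cv2.INTER_CUBIC) for x,y in((463,220),(317,181))]); save(dict(image=big),"z1.png")
hsv=cv2.cvtColor(im,cv2.COLOR_RGB2HSV)
def comp(m,c):
    n,l,s,ce=cv2.connectedComponentsWithStats(m.astype(np.uint8)); i=min((i for i in range(1,n) if s[i,4]>30),key=lambda i:np.hypot(*(ce[i]-c))); return l==i
H,S,V=[hsv[...,i].astype(int) for i in range(3)]
def rect(m,z,name):
    ys,xs=np.nonzero(m); P=np.array([ray((x,y),z,d)[:2] for x,y in zip(xs,ys)],np.float32)
    hull=cv2.convexHull(P); r=cv2.minAreaRect(hull); print(name,len(xs),np.round(r,3) if 0 else r, 'mean',P.mean(0))
rect(comp((H>45)&(H<85)&(S>120)&(V>80),(463,220)),50,'tag')
rect(comp((S<90)&(V>150)&(np.hypot(*(np.mgrid[:400,:640]-np.array([181,317])[:,None,None]))<45),(317,181)),30,'walls')
rect(comp((H>100)&(H<130)&(S>120),(317,181)),18,'blue')
rect(comp((H>18)&(H<35)&(S>170)&(V>150),(317,181)),28,'yellow')
```

```text
tag 399 ((489.23828125, -304.63153076171875), (42.199378967285156, 47.47639083862305), 68.26605987548828) mean [ 489.19977 -304.64694]
walls 505 ((579.8004760742188, 30.20621109008789), (133.28094482421875, 78.93199157714844), 19.532081604003906) mean [579.2871    30.425444]
blue 1019 ((580.446533203125, 30.112716674804688), (117.247314453125, 63.875465393066406), 19.503070831298828) mean [578.0824    29.185465]
yellow 1067 ((779.2408447265625, -222.657470703125), (148.5772247314453, 72.46500396728516), 19.24903678894043) mean [ 763.4217  -225.88708]
```

View pics/z1.png

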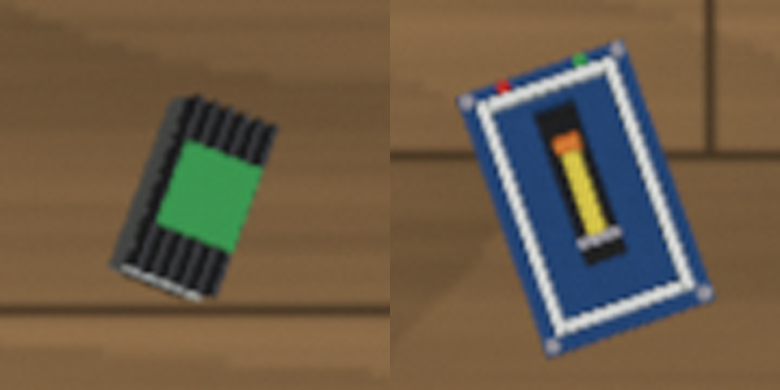

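Run:
```python
from h import *
for n,c in(("top",(463,220)),("side",(306,300))):
    d=ctrl.get_image(n); im=np.array(d["image"]); hsv=cv2.cvtColor(im,cv2.COLOR_RGB2HSV); H,S,V=[hsv[...,i].astype(int) for i in range(3)]
    for nm,m,z in (("tag",(H>45)&(H<85)&(S>120)&(V>80),50),("redtag",((H<6)|(H>174))&(S>180)&(V>90),50)):
        c2=c if nm=="tag" else ((217,232) if n=="top" else (278,163))
        k,l,s,ce=cv2.connectedComponentsWithStats(m.astype(np.uint8)); i=min((i for i in range(1,k) if s[i,4]>30),key=lambda i:np.hypot(*(ce[i]-c2)))
        P=np.array([ray((x,y),z,d)[:2] for y,x in zip(*np.nonzero(l==i))],np.float32)
        print(n,nm,ce[i].round(1),s[i,4],cv2.minAreaRect(cv2.convexHull(P)))
        if n=="side": save(dict(image=cv2.resize(im[260:350,250:370],(780,585),interpolation=cv2.INTER_CUBIC)),"z2.png")
    # corners of module hypothesis
    for cx,cy in((489.2,-304.6),(489.5,-300.4)):
        a=np.radians(-21.7); u=np.array([np.cos(a),np.sin(a)]); v=np.array([-u[1],u[0]])
        for z in(50,0): print(n,(cx,cy),z,[proj(np.r_[np.array([cx,cy])+sx*50*u+sy*22*v,z],d)[0].round(1).tolist() for sx,sy in((1,1),(1,-1),(-1,-1),(-1,1))])
```

```text
top tag [465.6 219.7] 398 ((489.23828125, -304.63153076171875), (42.199378967285156, 47.47639083862305), 68.26605987548828)
top redtag [214.9 231.8] 380 ((461.69952392578125, 257.66717529296875), (40.87053680419922, 46.81507110595703), 74.96284484863281)
top (489.2, -304.6) 50 [[464.1, 195.5], [482.5, 202.7], [467.1, 244.2], [448.6, 236.9]]
top (489.2, -304.6) 0 [[456.5, 197.3], [473.9, 204.1], [459.3, 243.4], [441.8, 236.4]]
top (489.5, -300.4) 50 [[462.2, 195.4], [480.6, 202.6], [465.2, 244.0], [446.7, 236.7]]
top (489.5, -300.4) 0 [[454.7, 197.1], [472.1, 204.0], [457.5, 243.2], [440.0, 236.3]]
side tag [306.  300.4] 433 ((488.17327880859375, -302.99749755859375), (43.852657318115234, 46.785362243652344), 68.30555725097656)
side redtag [276.1 163.3] 109 ((460.8248291015625, 259.5014953613281), (44.645076751708984, 47.66535186767578), 74.69869995117188)
side (489.2, -304.6) 50 [[334.8, 297.2], [329.9, 314.7], [277.7, 304.3], [284.9, 287.7]]
side (489.2, -304.6) 0 [[334.0, 315.1], [329.2, 332.8], [278.9, 322.2], [285.8, 305.4]]
side (489.5, -300.4) 50 [[334.6, 295.6], [329.7, 312.9], [277.8, 302.5], [284.9, 286.2]]
side (489.5, -300.4) 0 [[333.8, 313.4], [329.0, 330.9], [278.9, 320.5], [285.8, 303.9]]
```

View pics/z2.png

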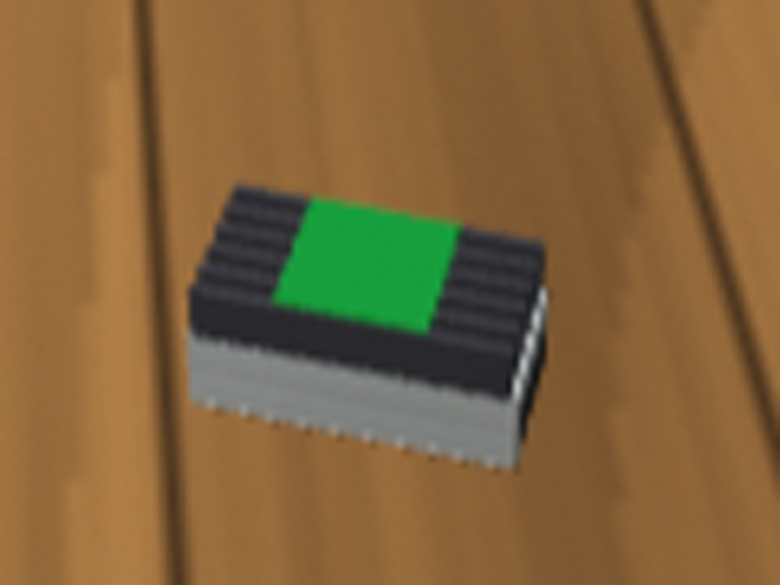

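Module: (489,−303), yaw −21.7°. Dock: (580,30), yaw +19.5°. The two cameras and the networks agree to within about 3 mm. Hover first: tx −19.1, tz 34.7, turn +0.747, down 8 cm.

Emit:
{"method": "apply_moves", "body": {
  "motion": [
    [-1.9,0.5,3.5,0.075,8.5],
    [-4.8,1.5,8.7,0.187,8.5],
    [-7.6,2.5,13.9,0.3,8.5],
    [-10.5,4,19.1,0.41,8.5],
    [-13.4,5.5,24.3,0.52,8.5],
    [-16.2,7,29.5,0.635,8.5],
    [-18.2,8,33,0.71,8.5],
    [-19.1,8,34.7,0.747,8.5],
    [-19.1,8,34.7,0.747,8.5],
    [-19.1,8,34.7,0.747,8.5],
    [-19.1,8,34.7,0.747,8.5]
  ]
}}

```text
clock: 2.62
eef_pos: [488.1, -304.7, 128.1]
tool_rot: [-1.571, -0.001, -1.951]
force: [0.0, 0.6, -0.2]
width: 84.8
```

Run:
```python
from h import *
s=ctrl.read_state(); print({k:np.round(s[k],3) for k in("clock","qpos","eef_pos","tool_rot","force","width")})
d=ctrl.get_image("side"); save(d,"side2.png")
```

```text
{'clock': np.float64(2.625), 'qpos': array([ 0.352,  0.634,  0.245,  1.815, -0.219,  0.719, -1.235]), 'eef_pos': array([ 488.144, -304.694,  128.104]), 'tool_rot': array([-1.571e+00, -1.000e-03, -1.951e+00]), 'force': array([ 0.008,  0.588, -0.165]), 'width': np.float64(84.812)}
```

View pics/side2.png

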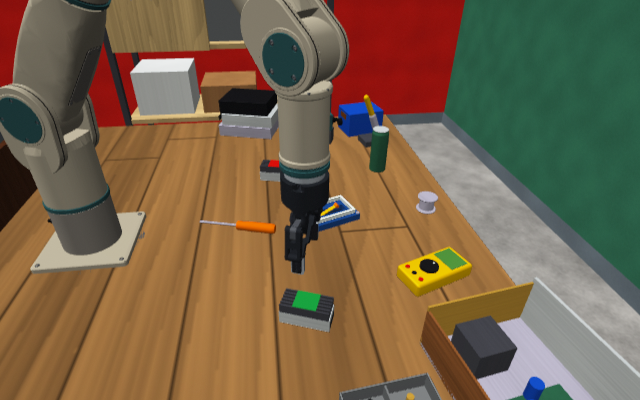

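The open gripper hovers above the green module, with its fingers at about (298,265), the module at (306,305), and nothing in the way. I'll descend to TCP 18 mm, which keeps the fingers above the dock walls later on, then close.

Emit:
{"method": "apply_moves", "body": {
  "motion": [
    [0,3,0,0,8.5],
    [0,6.5,0,0,8.5],
    [0,9.5,0,0,8.5],
    [0,11,0,0,8.5],
    [0,11,0,0,8.5],
    [0,11,0,0,8.5],
    [0,11,0,0,3.5],
    [0,11,0,0,3.5],
    [0,11,0,0,3.5],
    [0,11,0,0,3.5],
    [0,11,0,0,3.5],
    [0,11,0,0,3.5],
    [0,11,0,0,3.5],
    [0,11,0,0,3.5]
  ]
}}

```text
clock: 4.42
eef_pos: [489.6, -303.3, 18.8]
tool_rot: [-1.57, -0.0, -1.949]
force: [-1.8, 0.9, 5.8]
width: 41.7
```

Run:
```python
from h import *
d=ctrl.get_image("side"); save(dict(image=cv2.resize(np.array(d["image"])[200:350,200:420],(792,540))),"side3.png")
```

```text
(no output)
```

View pics/side3.png

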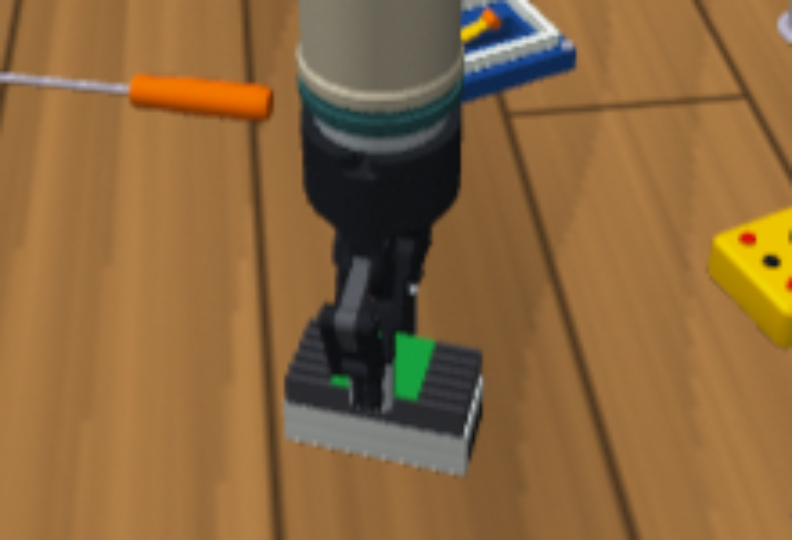

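The fingers hold the green module at mid-length: fingertip at crop (370,405), tag near edge centred at about 373, opening 41.7 mm. Lift.

Emit:
{"method": "apply_moves", "body": {
  "motion": [
    [0,-1,0,0,3.5],
    [0,-3,0,0,3.5],
    [0,-6,0,0,3.5],
    [0,-9,0,0,3.5],
    [0,-11,0,0,3.5],
    [0,-12,0,0,3.5],
    [0,-12,0,0,3.5],
    [0,-12,0,0,3.5]
  ]
}}

```text
clock: 5.48
eef_pos: [488.5, -302.5, 136.9]
tool_rot: [-1.573, 0.0, -1.949]
force: [0.2, -0.5, -3.0]
width: 41.8
```

Run:
```python
from h import *
d=ctrl.get_image("side"); save(dict(image=cv2.resize(np.array(d["image"])[150:350,180:440],(780,600))),"side4.png")
s=ctrl.read_state(); print(s["eef_pos"],s["tool_rot"],s["force"],s["torque"],s["width"])
M=R.from_euler("xyz",s["tool_rot"]).as_matrix()
print(M.T@(np.array([579.8,30.2,s["eef_pos"][2]])-s["eef_pos"])/10, "roll", s["tool_rot"][2]-np.radians(19.5-90))
```

```text
[ 488.51407796 -302.55965638  136.79737885] [-1.57282302e+00  3.37467948e-04 -1.94895741e+00] [ 0.50625856 -0.216833   -3.32639642] [-0.01046332  0.01470109  0.02416956] 41.929771677906146
[-3.42952423e+01  1.92795540e-02 -3.80224520e+00] roll -0.7185002889841208
```

View pics/side4.png

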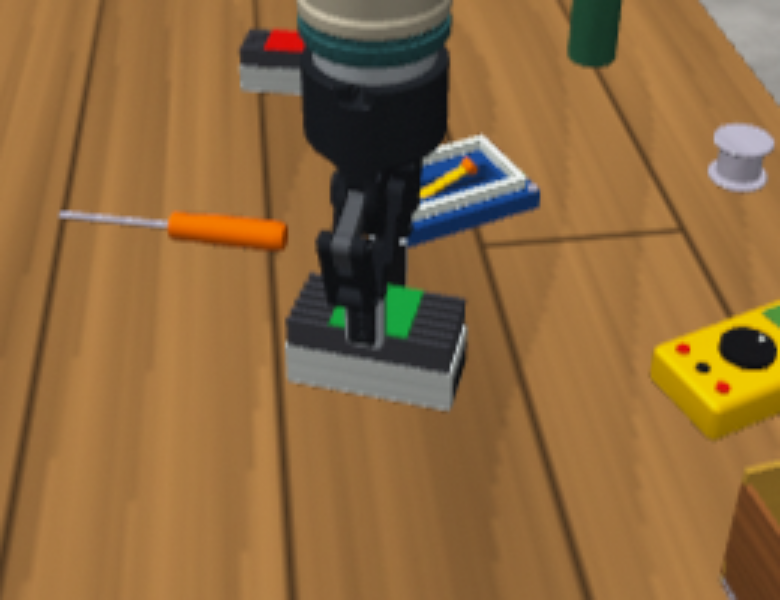

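The module is off the bench, level, and its weight shows (−3.3 N). Now I'll carry it over the dock.

Emit:
{"method": "apply_moves", "body": {
  "motion": [
    [-1.2,0,-0.1,-0.025,3.5],
    [-4.2,0,-0.5,-0.09,3.5],
    [-8.2,0,-0.9,-0.17,3.5],
    [-12.4,0,-1.4,-0.26,3.5],
    [-16.6,0,-1.8,-0.35,3.5],
    [-20.8,0,-2.3,-0.44,3.5],
    [-25,0,-2.8,-0.53,3.5],
    [-29,0,-3.2,-0.61,3.5],
    [-32.3,0,-3.6,-0.68,3.5],
    [-34,0,-3.8,-0.715,3.5],
    [-34.3,0,-3.8,-0.719,3.5],
    [-34.3,0,-3.8,-0.719,3.5],
    [-34.3,0,-3.8,-0.719,3.5],
    [-34.3,0,-3.8,-0.719,3.5]
  ]
}}

```text
clock: 7.28
eef_pos: [580.4, 28.5, 137.9]
tool_rot: [-1.571, -0.0, -1.232]
force: [-0.7, 0.4, -4.3]
width: 41.8
```

Run:
```python
from h import *
s=ctrl.read_state(); print(s["eef_pos"],s["tool_rot"],s["force"],s["width"])
M=R.from_euler("xyz",s["tool_rot"]).as_matrix()
print(M.T@(np.array([579.8,30.2,s["eef_pos"][2]])-s["eef_pos"])/10, "roll", s["tool_rot"][2]-np.radians(19.5-90))
d=ctrl.get_image("side"); save(dict(image=cv2.resize(np.array(d["image"])[100:260,220:430],(780,594))),"side5.png")
print(proj([[579.8,30.2,s["eef_pos"][2]+32],[579.8,30.2,0]],d), proj(s["eef_pos"]+[0,0,32],d))
d=ctrl.get_image("top"); save(dict(image=cv2.resize(np.array(d["image"])[110:260,220:420],(780,585))),"top5.png")
```

```text
[580.35261051  28.47575119 137.87738296] [-1.57105574e+00 -4.64558585e-04 -1.23195043e+00] [-0.66825173  0.39594052 -4.34343681] 41.845974112286946
[-1.80989305e-01 -8.54277676e-05  5.19495977e-03] roll -0.0014933052969456906
[[327.49367115 160.43485578]
 [326.07221365 217.02211774]] [[327.82761752 160.74577421]]
```

View pics/side5.png

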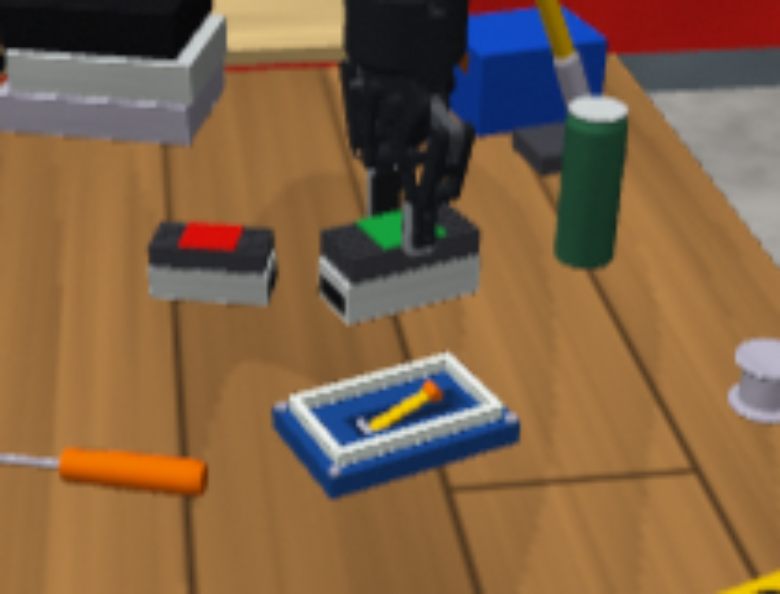

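View pics/top5.png

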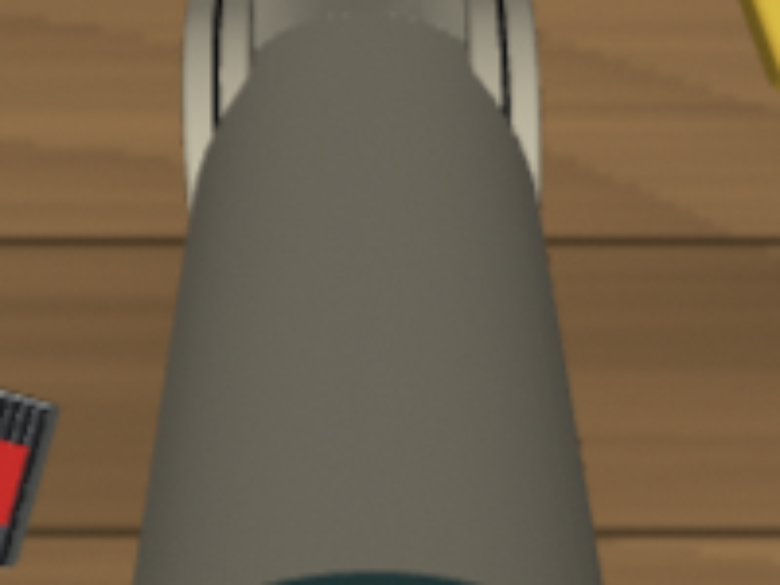

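The module hangs centred and aligned over the dock in the side view: module about crop (400,265), dock about (395,420). I'll lower it slowly to just above contact.

Emit:
{"method": "apply_moves", "body": {
  "motion": [
    [-0.1,1,0,0,3.5],
    [-0.1,3,0,0,3.5],
    [-0.1,5,0,0,3.5],
    [-0.1,6.5,0,0,3.5],
    [-0.1,7.5,0,0,3.5],
    [-0.1,8,0,0,3.5],
    [-0.1,8.4,0,0,3.5],
    [-0.1,8.8,0,0,3.5],
    [-0.1,8.8,0,0,3.5],
    [-0.1,8.8,0,0,3.5]
  ]
}}

```text
clock: 8.62
eef_pos: [580.3, 30.7, 50.1]
tool_rot: [-1.57, -0.0, -1.23]
force: [0.3, 0.5, -3.6]
width: 41.6
```

Run:
```python
from h import *
d=ctrl.get_image("side"); save(dict(image=cv2.resize(np.array(d["image"])[140:260,250:410],(780,585))),"side6.png")
```

```text
(no output)
```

View pics/side6.png

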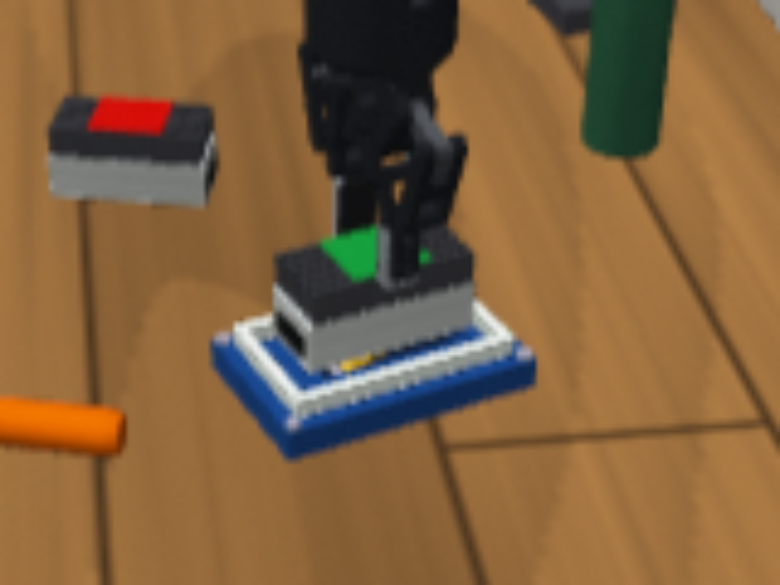

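The module sits just above the roller, inside the wall outline on all sides, with the yellow lever visible at crop (360,362). I'll set it down slowly.

Emit:
{"method": "apply_moves", "body": {
  "motion": [
    [0,0.3,0,0,3.5],
    [0,0.6,0,0,3.5],
    [0,0.9,0,0,3.5],
    [0,1.1,0,0,3.5],
    [0,1.2,0,0,3.5],
    [0,1.3,0,0,3.5],
    [0,1.3,0,0,3.5]
  ]
}}

```text
clock: 9.55
eef_pos: [580.3, 30.7, 37.0]
tool_rot: [-1.57, -0.0, -1.23]
force: [0.2, -0.3, -1.6]
width: 41.8
```

Run:
```python
from h import *
d=ctrl.get_image("side"); save(dict(image=cv2.resize(np.array(d["image"])[140:260,250:410],(780,585))),"side7.png")
s=ctrl.read_state(); print(s["eef_pos"],s["force"],s["torque"])
```

```text
[580.34256769  30.72544236  36.95227261] [ 0.39317721 -0.09218693 -1.20365244] [ 0.05514836 -0.07455152  0.02582677]
```

View pics/side7.png

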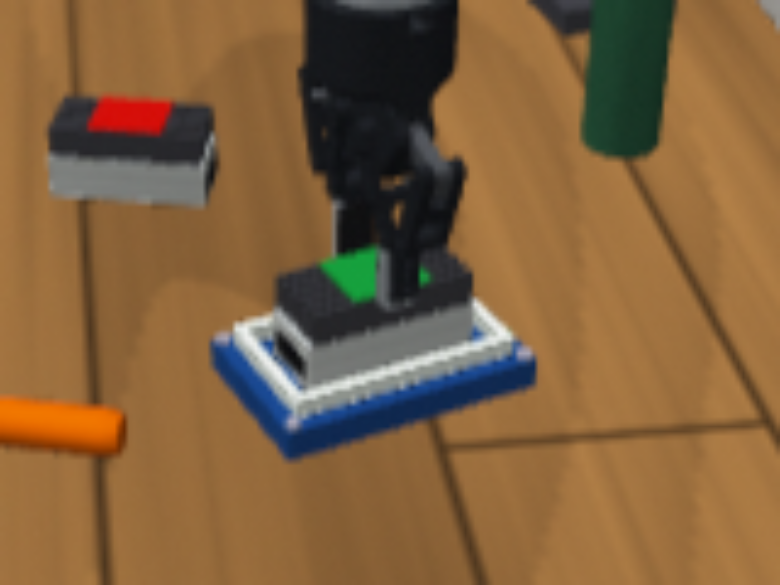

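The module is in the pocket and the force has dropped to about −1.4 N, so it is at or very near contact. I'll go a bit further to confirm.

Emit:
{"method": "apply_moves", "body": {
  "motion": [
    [0,0.05,0,0,3.5],
    [0,0.1,0,0,3.5],
    [0,0.1,0,0,3.5]
  ]
}}

```text
clock: 9.98
eef_pos: [580.4, 30.7, 36.9]
tool_rot: [-1.57, -0.0, -1.23]
force: [-2.8, 0.8, 6.8]
width: 41.8
```

It is on the floor: +6.8 N, and the TCP stops at 36.9. Opening, then going straight up.

Emit:
{"method": "apply_moves", "body": {
  "motion": [
    [0,0.05,0,0,4.8],
    [0,0.05,0,0,6],
    [0,0.05,0,0,7.5],
    [0,0.05,0,0,8.5],
    [0,0.05,0,0,8.5],
    [0,0.05,0,0,8.5],
    [0,-1,0,0,8.5],
    [0,-4,0,0,8.5],
    [0,-8,0,0,8.5],
    [0,-13,0,0,8.5],
    [0,-16,0,0,8.5],
    [0,-16,0,0,8.5]
  ]
}}

```text
clock: 11.48
eef_pos: [582.2, 30.8, 199.3]
tool_rot: [-1.564, -0.002, -1.23]
force: [0.3, 0.1, -0.3]
width: 85.2
```

Run:
```python
from h import *
d=ctrl.get_image("side"); save(dict(image=cv2.resize(np.array(d["image"])[140:260,250:410],(780,585))),"side8.png")
for q in("green_module","dock","red_module"):
    for r in ctrl.mark_of(d,q)[:2]: print(q,round(r["confidence"],2),np.round(r["location"],1))
im=np.array(d["image"]);hsv=cv2.cvtColor(im,cv2.COLOR_RGB2HSV); m=cv2.inRange(hsv,(45,120,60),(85,255,255)); m[:, :290]=0;m[:,360:]=0;m[:150]=0;m[230:]=0
k,l,s,ce=cv2.connectedComponentsWithStats(m); i=1+s[1:,4].argmax()
P=np.array([ray((x,y),68,d)[:2] for y,x in zip(*np.nonzero(l==i))],np.float32); r=cv2.minAreaRect(cv2.convexHull(P)); print(r)
a=np.radians(19.5); e=np.array(r[0])-[579.8,30.2]; print("in dock",e@[np.cos(a),np.sin(a)],e@[-np.sin(a),np.cos(a)])
```

```text
green_module 0.91 [577.7  31.7  16.4]
dock 0.66 [581.7  29.4   3.7]
red_module 0.77 [466.3 257.3   0.9]
((580.4606323242188, 31.28582763671875), (48.30609893798828, 45.19778823852539), 21.137588500976562)
in dock 0.985196152247611 0.803022581289877
```

View pics/side8.png

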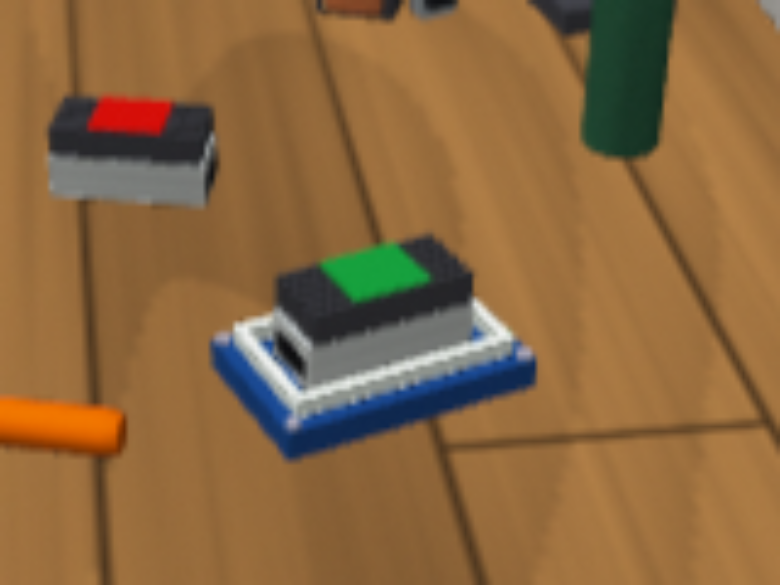

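The module lies flat and centred inside the white walls, with its tag at crop (375,270). The lever is fully covered, the red module is unmoved, and the gripper is well clear. Handing in.

```bash
python3 -c "
from cell import ctrl
print(ctrl.finish_job())"
```

```text
the job is handed in; nothing more can be done
None
```

I gripped the green-tagged module across its width, carried it to the dock and lowered it until it touched the pocket floor (+6.8 N at the wrist). I then opened the gripper, raised it clear and handed the job in about 11.5 s into the 45 s allowed.

- **Position:** the last side picture puts the module about 1 mm from the dock's centre each way and about 1.6° off lengthwise. It looks flat inside the walls. The network's estimate of its origin agrees to within about 3 mm, at 16.4 mm height against the nominal 18 mm.
- **Red-tagged module:** never touched. It looks the same in every picture, and the network's reading of it (466, 257 mm) is within about 7 mm of the first readings, roughly its usual error.
- **Lever:** I could not read its angle. It is completely hidden under the flat module, so I take it to be pressed.
- **Grip width:** the gripper read about 41.8 mm on the 44 mm case. I took that as a measuring offset; the module did not slip.

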